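# Tuck the cover of a microscope-slide case under its lip

## Robot

A 6-joint arm with a two-finger parallel gripper is mounted at the origin on a cart in front of the work surface, level with it; the furniture and walls round the work are solid. World frame = base frame: x ahead of the robot, y to its left, z up, the work surface at z = 0. Lengths are in m, angles in degrees, forces in N, time in s.
With the tool pointing down it reaches from about 0.375 to 0.75 m from the base axis. Payload 9 kg.
Tool frame: the origin (TCP) lies between the finger pads; the fingertips stand 17 mm ahead of it and the grasp point (between the pads) lies 2 mm behind it; z points along the fingers, y is the line along which they close (so a half turn about z gives the same grasp; the last joint's range is limited). The gripper opens to 85 mm and grips with 20 to 120 N. Pads are 22 mm wide; open, the fingers measure 114 mm over their backs; the gripper's body (76 mm by 85 mm) begins 54 mm behind the grasp point. The pads swing forward as they close: fully open they stand 13 mm farther back than shut.
Start: joints at [-83.463, 5.964, 5.575, 89.605, 0, 77.527], TCP at [0.195, -0.567, 0.248] pointing down, gripper open.
Joint ranges: [-171.21, 171.21], [-48.23, 106.86], [-62.78, 66.21], [-105.2, 120.99], [-86.42, 89.51], [-180, 180]. Speed limits (degrees/s): [127.2, 127.2, 147.25, 180, 180, 180].

## Interface

Orientations are given as a 3x3 rotation matrix whose columns are the frame's x, y, z axes.
In Python, from cell import readout, viewer, robot, models gives the robot as it stands. The module is installed in compiled form; this text tells all that it offers.
- The arm moves only by the tool step_arm, never from a script. Its argument "commands" is a list of rows, each a list of 2 entries, a list of its own where there are three numbers: the shift along the tool's x, y, z in mm, then the turn about the tool's z in rad. A call has 1 to 12 rows; each row shifts and turns the commanded pose from where the row before left it, along the tool's axes as they then stand; what a row does not reach is not made up. A row lasts 1/8 s, in which the tool goes at most 62.5 mm and 10.7 degrees, less where a joint would pass 70% of its speed; a pose out of reach is approached as far as the arm can. A call is refused whole if a number of a shift passes 62.5 or a number of a turn 0.188, either way. A call with a gripper value outside its range is refused whole. "jaw" is the opening, from 0 (shut) to 1 (fully open), set as the call begins (left out, the last holds). The fingers move at their own pace and stop on an object; "squeeze" is the grip in N (left out, the last holds). Time passes only in rows, so rows that do not move let the fingers close. It gives the time, the measured TCP pose, the force, the opening and the grip force at its end, in the units of the state.
- readout.observe(): the state, without advancing time (a new reading comes with each control period).
- viewer.get_image(name): name is "side" or "top"; returns (picture, depth): 384x512x3 uint8, red, green, blue; 384x512 float32, m along the optical axis (not along the pixel's ray), 0 where there is no reading.
- viewer.camera_info(name): a dict with "fx", "fy", "cx", "cy" (pixels), "dist_coeffs" ([k1, k2, p1, p2, k3] as OpenCV has them; the pictures are not rectified), "R" (3x3) and "t" (3): a world point X has camera coordinates R X + t. Camera axes: x right, y down, z forward; pixel columns grow to the right and rows downward; lengths in m; the calibration is good to about 2 mm. A picture is of the moment at which its call begins. camera_info takes no time and is no camera call.
- robot.finish_job(): hands the job in; it is judged then, once.
Trained networks look in the newest picture that a camera, given by its name, has taken for a name from the list of things; names that differ only in an ending like _2 or _b are one class to them, and where a whole thing is asked for, a point or a joint stands for the part that bears it (a point fixed in the world has none). Each returns a list of dicts, best first, with "p" (0 to 1); they miss things now and then, are a little off and sometimes report something else, mostly with a low value. They report only what shows in the picture. A call takes as long as a camera call. They do not tell look-alikes from the thing itself.
- models.trace(camera, query): "region" (384x512 bool, what is visible of it) and "rect" ([left, top, right, bottom] in pixels, round what is visible of it).
The state is a dict: "time": time; "joints": joint angles; "qvel": joint speeds; "effort": joint torques, N m; "ee_pos": TCP position; "orientation": TCP orientation; "wrist_force": force on the tool from outside, world axes, zero at the start; "ft_torque": the same for the moment, N m; "grip_width": opening from 0.0 (shut) to 1.0 (fully open); "grasp_force": force on a finger pad.
Only numpy, scipy, OpenCV 4.12 (cv2) and the standard library are available. Lean on these libraries where they do the work, as an engineer would, in place of code of your own. Each camera call takes 0.05 s, during which the arm holds its last target. There are 200 camera calls.

## Task

The cover of the flat microscope-slide case stands open. With the fingertips, fold it down over the slides and then push it along towards the lip until its free edge is tucked well under the lip and the cover stays shut by itself. Only push on the cover's outer face, without gripping it, and leave the other things on the worktop where they are.

Things in the scene. Friction and masses are not known exactly. Their poses are not given: they have to be found in the camera images.
- slide_case: flat grey tray, 112 (x) x 140 (y) x 14 mm, with four glass microscope slides, fixed to the worktop. Origin: centre of its underside. Its x axis points from the lip (-x) to the hinge (+x), z up; at yaw 0 the lip is nearest the robot. At the hinge end two cheeks 25 mm high stand at y = +-68 mm, x = 24 to 64 mm.
- cover (a joint): angle of the white cover, rad: 0 = level over the slides (a stop), 1.57 = upright, to 2.1 = leaning back away from the lip; starts at 1.65 to 2.0. The hinge line runs along the case's y, 18 mm above the worktop, at case x = 56 mm minus the value of hinge_pin. A weak spring (0.06 N m when level) lifts the cover open again unless something holds it.
- hinge_pin (a joint): how far cover and hinge have slid in their slots towards the lip, m: 0 = back, 0.023 = fully forward (a stop); starts at 0 to 0.003. Drags with about 6 N friction, stays where left. With the cover level its edge is 11 mm short of the lip at 0 and 12 mm under it at 0.023. Slid forward before it is down, the cover lands on top of the lip instead.
- ridge_back (a point): on the cover's outer face (on top when shut, turned away from the lip when open): middle of the foot of the steep side, facing the hinge, of a push ridge 44 mm wide and 7 mm high, 48 mm from the hinge. The ridge slopes down towards the free edge. Between ridge and hinge the face is flat for 44 mm: a fingertip there can hold the cover down and push the ridge.
- cover_edge (a point): middle of the cover's free edge, opposite the hinge and 83 mm from it. The cover is a plate 138 mm wide and about 4 mm thick; its outer face lies 2 mm outside the plane of the hinge line.
- lip_edge (a point): middle of the inner edge of the fixed grey retaining lip, a 90 mm wide overhang along the case's -x side; at case x = -38 mm, 26 mm above the worktop. Its flat underside is 24 mm above the worktop, the inner edge flares up, its top at 31 mm. The level cover's upper face is at 20 mm, so it passes under with 4 mm to spare.
- cover_inside: paper-white liner on the cover's inner face (the face over the slides when shut), 58 x 120 mm; its origin lies at the middle of the hinge line, its axes are the cover's. It is not to be pressed with the fingers.
- jar_2: loose specimen jar with yellow lid, 51 mm across, 59 mm high, beside the case (either side); origin at the centre of its foot. To be left alone.
- thread_spool: loose small spool of blue thread, 27 mm across, 32 mm high, on the other side of the case; origin on its underside, the reel itself is centred 15 mm along its +y. To be left alone.
- marker_black: loose marker pen, 18 x 120 x 18 mm, lying to the right; origin at the centre of its underside, length along its y. To be left alone.
Things that resemble listed ones, but are neither listed nor needed, are in the scene too. Of the things shaped like the slide_case, the grey one is meant.

How it is judged (in metres and radians):
On the way:
1. the cover is folded down while its free edge is still short of the lip (value of joint cover below 0.12 rad and value of joint hinge_pin below 0.013 m), for 0.02 s.
At the end, for the whole second after the job is handed in: The cover is down (within 0.09 rad of level), slid at least 18 of its 23 mm forward so that its free edge lies at least 7 mm beneath the lip, at rest and held shut by the lip alone (value of joint cover below 0.09 rad and value of joint hinge_pin above 0.018 m and z of cover_edge in the frame of slide_case below 0.026 m and velocity of joint cover between -0.1 and 0.1 rad/s); the robot touches nothing.
It fails at once if the fingers press on the cover's inner face (the cover is gripped) (contact force between cover_inside and the fingers above 1 N).
It fails at once if the specimen jar is shifted or lifted by more than 20 mm (distance of jar_2 from where it was at the start of the episode above 0.02 m).
It fails at once if the thread spool is shifted or lifted by more than 20 mm (distance of thread_spool from where it was at the start of the episode above 0.02 m).
It fails at once if the marker is shifted or lifted by more than 20 mm (distance of marker_black from where it was at the start of the episode above 0.02 m).
It also fails if it takes over 40 s, if anything falls off the work surface, if the arm or the gripper's body presses on something with over 40 N, if the wrist force passes 120 N, or if a joint passes its speed limit or range.

## Working session

There is one attempt and no reset: what is moved stays moved. The work goes in short steps, Python scripts to look and compute and a tool call to move; the robot and the scene stay as the last step left them, time stands still between calls to the robot, and variables do not carry over. Pictures are saved under pics/ and viewed, at most 10 in all, crops included, and the job is handed in when it is done.

Besides the shell and the picture viewer there is one more tool, called by a JSON object that holds its "op" and its "data". step_arm: Moves the arm, as the interface text tells. Its arguments: {"type":"object","properties":{"commands":{"type":"array"},"jaw":{"type":"number"},"squeeze":{"type":"number"}},"required":["commands"]}

```bash
mkdir -p pics
cat > h.py <<'E'
import numpy as np, cv2
from cell import readout, viewer, robot, models
def cloud(name):
    im,d=viewer.get_image(name); c=viewer.camera_info(name)
    K=np.array([[c['fx'],0,c['cx']],[0,c['fy'],c['cy']],[0,0,1]])
    h,w=d.shape; u,v=np.meshgrid(np.arange(w),np.arange(h))
    p=cv2.undistortPoints(np.stack([u,v],-1).reshape(-1,1,2).astype(np.float64),K,np.array(c['dist_coeffs'])).reshape(h,w,2)
    X=np.dstack([p[...,0]*d,p[...,1]*d,d])
    W=(X-np.array(c['t']))@np.array(c['R'])
    W[d==0]=np.nan
    return im,d,W
E
python3 - <<'E'
from h import *
print(readout.observe())
ims=[]
for n in ['side','top']:
    im,d,W=cloud(n); np.save(f'/tmp/{n}.npy',W); np.save(f'/tmp/{n}im.npy',im)
    cv2.imwrite(f'pics/{n}0.png',im[...,::-1])
    for q in ['slide_case','cover','cover_inside','ridge_back','jar_2','thread_spool','marker_black']:
        for i,r in enumerate(models.trace(n,q)[:3]):
            m=r['region']; print(n,q,round(r['p'],2),np.round(r['rect']),m.sum(),np.nanmedian(W[m],0).round(3),im[m].mean(0).round()); np.save(f'/tmp/{n}_{q}_{i}.npy',m)
E
```

```text
{'time': 0.0, 'joints': array([-8.34620748e+01,  6.00031910e+00,  5.52807884e+00,  8.96050113e+01,
        1.45295742e-03,  7.75263862e+01]), 'qvel': array([-0.07971167,  0.05534738,  0.08531722,  0.03818829, -0.02210759,
       -0.00746633]), 'effort': array([-2.45990173e-03, -5.56929982e+01,  5.03647900e+01,  1.71261316e-02,
       -2.54246124e-04,  7.86843657e-06]), 'ee_pos': array([ 0.19543231, -0.566956  ,  0.24751473]), 'orientation': array([[ 9.45453015e-01,  3.25758469e-01, -1.28323923e-04],
       [ 3.25758341e-01, -9.45452115e-01,  1.34241296e-03],
       [ 3.15978266e-04, -1.31099097e-03, -9.99999091e-01]]), 'wrist_force': array([-0.4449299 ,  0.21009977,  0.27367227]), 'ft_torque': array([-0.01644941, -0.05059576, -0.06174172]), 'grasp_force': 0.0, 'grip_width': 1.0001797988164902}
side slide_case 0.8 [184. 139. 248. 195.] 1766 [0.585 0.069 0.015] [109. 104.  93.]
side slide_case 0.8 [241. 201. 301. 248.] 1898 [ 0.63  -0.22   0.021] [ 19.  60. 141.]
side slide_case 0.55 [306. 248. 388. 305.] 3095 [ 0.719 -0.442  0.02 ] [194.  93. 112.]
side cover 0.86 [255. 208. 296. 239.
[... 1100 characters left out ...]
[ 0.646 -0.202  0.02 ] [ 27.  58. 121.]
top cover 0.62 [177. 181. 227. 196.] 604 [0.623 0.078 0.063] [92. 91. 85.]
top cover_inside 0.76 [180. 183. 220. 191.] 336 [0.623 0.084 0.062] [91. 90. 83.]
top ridge_back 0.95 [267. 168. 315. 200.] 1156 [ 0.643 -0.203  0.02 ] [ 25.  57. 121.]
top ridge_back 0.94 [179. 178. 222. 197.] 617 [0.623 0.081 0.062] [92. 91. 86.]
top ridge_back 0.59 [340. 140. 384. 170.] 1075 [ 0.737 -0.427  0.02 ] [134.  88. 106.]
top jar_2 0.68 [149. 197. 164. 215.] 246 [0.57  0.218 0.057] [127. 130.  30.]
top thread_spool 0.61 [244. 193. 250. 208.] 36 [ 0.588 -0.058  0.032] [134. 140. 145.]
top marker_black 0.51 [342. 223. 380. 231.] 171 [ 0.512 -0.41   0.015] [68. 70. 69.]
```

Run:
```python
import numpy as np,cv2
a=np.load('/tmp/sideim.npy')[110:330,170:410]; b=np.load('/tmp/topim.npy')[120:260,130:400]
cv2.imwrite('pics/a.png',np.vstack([cv2.resize(x[...,::-1],(600,int(600*x.shape[0]/x.shape[1])),interpolation=2)[:300] for x in (a,b)]))
# cover points
for n,f in [('side','cover_inside_0'),('top','cover_1'),('top','cover_inside_0')]:
    W=np.load(f'/tmp/{n}.npy'); m=np.load(f'/tmp/{n}_{f}.npy'); P=W[m]; P=P[np.isfinite(P).all(1)]
    P=P[(P[:,2]>.03)&(P[:,2]<.1)]; c=np.median(P,0); P=P[np.linalg.norm(P-c,axis=1)<.09]
    for _ in range(3):
        c=P.mean(0); v=np.linalg.svd(P-c)[2][2]; r=(P-c)@v; P=P[abs(r)<.004]
    print(n,f,len(P),c.round(4),v.round(3),P.min(0).round(3),P.max(0).round(3))
W=np.load('/tmp/top.npy'); m=np.load('/tmp/top_slide_case_2.npy')
P=W[m];P=P[np.isfinite(P).all(1)]
for lo,hi in [(.005,.02),(.022,.04),(.04,.12)]:
    Q=P[(P[:,2]>lo)&(P[:,2]<hi)]; print(lo,len(Q),cv2.minAreaRect(Q[:,:2].astype(np.float32)*1000), Q[:,2].max())
```

```text
side cover_inside_0 344 [0.6233 0.0783 0.0618] [ 0.934  0.046 -0.354] [0.612 0.021 0.032] [0.635 0.142 0.089]
top cover_1 515 [0.625  0.0799 0.0661] [-0.932 -0.039  0.361] [0.608 0.012 0.03 ] [0.641 0.149 0.1  ]
top cover_inside_0 331 [0.6226 0.0837 0.0612] [-0.941 -0.037  0.336] [0.61  0.024 0.03 ] [0.635 0.141 0.094]
0.005 1030 ((549.2413330078125, 77.774169921875), (126.08526611328125, 140.52284240722656), 2.042327404022217) 0.0199525696802236
0.022 336 ((558.0281372070312, 79.77824401855469), (118.38648223876953, 139.19798278808594), 0.9258768558502197) 0.03983143698216551
0.04 470 ((625.4642944335938, 80.89588928222656), (27.876073837280273, 137.5030517578125), 2.490262269973755) 0.10286925704431368
```

View pics/a.png

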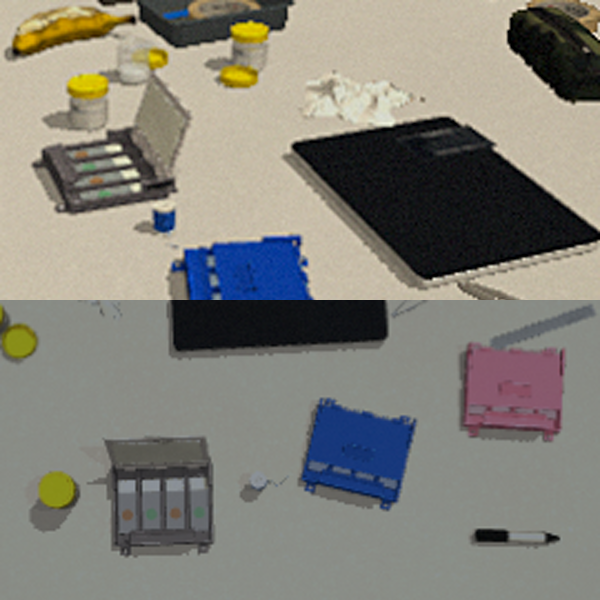

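The picture shows the grey case, lip towards the robot. Its cover stands open at about (160,130) in the upper crop, with the jar on its left and the spool on its right. From the fitted plane, cover ≈ 1.93 rad, yaw ≈ 2.3° and hinge at x ≈ 0.609.

{"op": "step_arm", "data": {"commands": [[[0,0,0],-0.178],[[0,0,0],-0.178],[[0,0,0],-0.178],[[0,0,0],-0.178],[[0,0,0],-0.178],[[0,0,0],-0.178],[[0,0,0],-0.178],[[0,0,0],-0.178],[[0,0,0],-0.178],[[0,0,0],-0.178],[[0,0,0],-0.178],[[0,0,0],-0.178]], "jaw": 0}}

```text
time: 2.3
ee_pos: [0.1955, -0.5673, 0.2484]
orientation: [[-0.785, 0.619, 0.0], [0.619, 0.785, -0.0], [-0.0, -0.0, -1.0]]
wrist_force: [-0.3, -0.7, 0.0]
grip_width: -0.005
grasp_force: 0.0
```

Run:
```python
import numpy as np
P=np.vstack([np.load(f'/tmp/{n}.npy').reshape(-1,3) for n in('side','top')]);P=P[np.isfinite(P).all(1)]
for x in np.arange(.48,.82,.02):
    print(round(x,2),[int(1000*np.percentile(q,95)) if len(q:=P[(abs(P[:,0]-x)<.01)&(abs(P[:,1]-y)<.01)][:,2])else -1 for y in np.arange(-.06,.22,.02)])
# case fit in candidate frame: lip / base near edges
W=np.load('/tmp/top.npy').reshape(-1,3);W=W[np.isfinite(W).all(1)]
a=np.radians(2.3);c=np.array([.553,.079])
L=(W[:,:2]-c)@np.array([[np.cos(a),-np.sin(a)],[np.sin(a),np.cos(a)]]);z=W[:,2]
for s,lo,hi in(('lip',.026,.036),('tray',.008,.036)):
    m=(z>lo)&(z<hi)&(abs(L[:,0])<.075)&(abs(L[:,1])<.08)&((L[:,0]<0)|(s=='tray'))
    print(s,np.percentile(L[m],[1,5,95,99],axis=0).round(3).tolist())
```

```text
0.48 [5, 5, 4, 5, 8, 3, 5, 5, 5, 6, 7, 4, 4, 4, 4]
0.5 [3, 3, 4, 11, 15, 32, 32, 32, 32, 31, 15, 5, 5, 3, 4]
0.52 [4, 3, 5, 15, 14, 34, 33, 34, 35, 33, 15, 4, 4, 5, 4]
0.54 [4, 4, 4, 15, 14, 15, 13, 14, 15, 14, 16, 5, 4, 16, 60]
0.56 [4, 5, 4, 15, 15, 14, 14, 13, 13, 14, 15, 8, 5, 60, 61]
0.58 [35, 33, 5, 17, 21, 15, 12, 14, 12, 14, 26, 13, 6, 60, 60]
0.6 [33, 32, 4, 19, 25, 23, 23, 27, 24, 27, 29, 24, 6, 41, 62]
0.62 [4, 6, 4, 5, 68, 72, 75, 80, 80, 82, 82, 49, 4, 7, 3]
0.64 [4, 5, 6, 4, 95, 97, 97, 95, 96, 97, 98, 89, 4, 6, 6]
0.66 [5, 3, 4, 6, 4, 3, 5, 7, 5, 4, 6, 5, 6, 5, 4]
0.68 [4, 4, 4, 5, 4, 3, 5, 4, 6, 6, 5, 4, 5, 7, 4]
0.7 [5, 5, 5, 3, 3, 4, 5, 4, 5, 4, 4, 5, 5, 3, 4]
0.72 [6, 5, 3, 4, 5, 5, 3, 5, 4, 4, 6, 5, 5, 5, 4]
0.74 [4, 3, 4, 3, 4, 6, 4, 5, 5, 4, 4, 6, 5, 5, 5]
0.76 [4, 5, 6, 3, 3, 3, 5, 4, 4, 4, 4, 4, 5, 5, 6]
0.78 [18, 20, 20, 22, 20, 22, 21, 3, 4, 4, 5, 5, 4, 4, 5]
0.8 [23, 25, 23, 23, 23, 24, 22, 7, 5, 5, 5, 5, 5, 4, 5]
lip [[-0.055, -0.046], [-0.054, -0.043], [-0.036, 0.038], [-0.035, 0.042]]
tray [[-0.062, -0.071], [-0.054, -0.068], [0.058, 0.066], [0.06, 0.069]]
```

{"op": "step_arm", "data": {"commands": [[[0,0,0],-0.178],[[0,0,0],-0.178],[[0,0,0],-0.178],[[0,0,0],-0.178],[[-29,35,0],0],[[-29,35,0],0],[[-29,35,0],0],[[-29,35,0],0],[[-29,35,0],0],[[-29,35,0],0],[[-29,35,0],0],[[-29,35,0],0]]}}

```text
time: 3.8
ee_pos: [0.4174, -0.2774, 0.2485]
orientation: [[-0.999, -0.038, 0.0], [-0.038, 0.999, -0.0], [-0.0, -0.001, -1.0]]
wrist_force: [1.2, 0.2, -0.5]
grip_width: -0.001
grasp_force: 0.0
```

{"op": "step_arm", "data": {"commands": [[[-30,35,0],0],[[-30,35,0],0],[[-30,35,0],0],[[-30,35,0],0],[[-30,35,0],0],[[-30,35,0],0],[[-30,35,0],0],[[-30,35,0],0],[[-30,35,0],0],[[-30,35,0],0],[[0,0,0],0]]}}

```text
time: 5.18
ee_pos: [0.7038, 0.0852, 0.2462]
orientation: [[-0.999, -0.041, -0.002], [-0.041, 0.999, 0.0], [0.002, 0.001, -1.0]]
wrist_force: [-0.9, -0.2, -0.4]
grip_width: -0.0
grasp_force: 0.0
```

{"op": "step_arm", "data": {"commands": [[[0,0,35],0],[[0,0,35],0],[[0,0,35],0],[[0,0,35],0],[[0,0,35],0],[[12,0,0],0],[[12,0,0],0],[[10,0,0],0],[[6,0,0],0],[[6,0,0],0],[[6,0,0],0],[[0,0,0],0]]}}

```text
time: 6.68
ee_pos: [0.651, 0.0806, 0.0736]
orientation: [[-0.999, -0.038, 0.001], [-0.038, 0.999, -0.0], [-0.001, -0.0, -1.0]]
wrist_force: [0.3, 0.1, 1.2]
grip_width: 0.001
grasp_force: 0.0
```

{"op": "step_arm", "data": {"commands": [[[6,0,0],0],[[6,0,0],0],[[6,0,0],0],[[4,0,0],0],[[0,0,0],0]]}}

```text
time: 7.3
ee_pos: [0.6285, 0.0798, 0.0728]
orientation: [[-0.999, -0.038, -0.001], [-0.038, 0.999, -0.0], [0.001, -0.0, -1.0]]
wrist_force: [-0.0, 0.3, 0.1]
grip_width: 0.0
grasp_force: 0.1
```

Run:
```python
from h import *
im,d,W=cloud('side'); im2,d2,W2=cloud('top')
cv2.imwrite('pics/b.png',np.hstack([cv2.resize(im[110:230,150:290,::-1],(466,400),interpolation=2),cv2.resize(im2[150:260,130:250,::-1],(334,400),interpolation=2)]))
print(readout.observe()['ee_pos'])
```

```text
[0.62860562 0.07973106 0.07258681]
```

View pics/b.png

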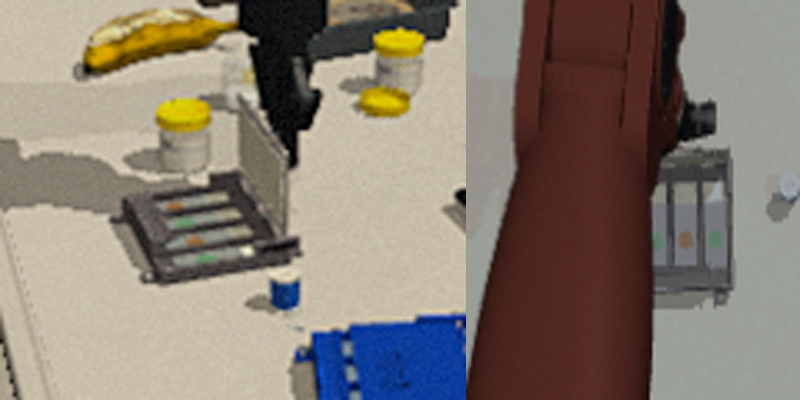

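The cover is now about upright at (262,165) in the side crop, with the finger behind it. Next I fold it along the arc.

{"op": "step_arm", "data": {"commands": [[[5,0,0],0],[[5,0,1],0],[[4,0,1],0],[[4,0,1],0],[[3,0,1],0],[[4,0,2],0],[[4,0,2],0],[[4,0,4],0],[[3,0,4],0],[[3,0,4],0],[[2,0,4],0],[[0,0,0],0]]}}

```text
time: 8.9
ee_pos: [0.5877, 0.0782, 0.0488]
orientation: [[-0.999, -0.038, -0.001], [-0.038, 0.999, -0.0], [0.001, -0.0, -1.0]]
wrist_force: [-1.0, -0.4, 1.3]
grip_width: -0.005
grasp_force: 0.6
```

{"op": "step_arm", "data": {"commands": [[[1,0,3],0],[[1,0,3],0],[[1,0,2],0],[[0,0,2],0],[[0,0,0],0]]}}

```text
time: 9.52
ee_pos: [0.5851, 0.078, 0.0391]
orientation: [[-0.999, -0.038, -0.0], [-0.038, 0.999, -0.0], [0.0, -0.0, -1.0]]
wrist_force: [1.1, -0.9, 1.2]
grip_width: 0.001
grasp_force: 0.8
```

Run:
```python
from h import *
im,d,W=cloud('side')
cv2.imwrite('pics/c.png',cv2.resize(im[110:230,150:290,::-1],(700,600),interpolation=2))
print(readout.observe()['ee_pos'],readout.observe()['wrist_force'])
```

```text
[0.58513441 0.07801891 0.03921196] [1.04143283 0.14572438 1.20645912]
```

View pics/c.png

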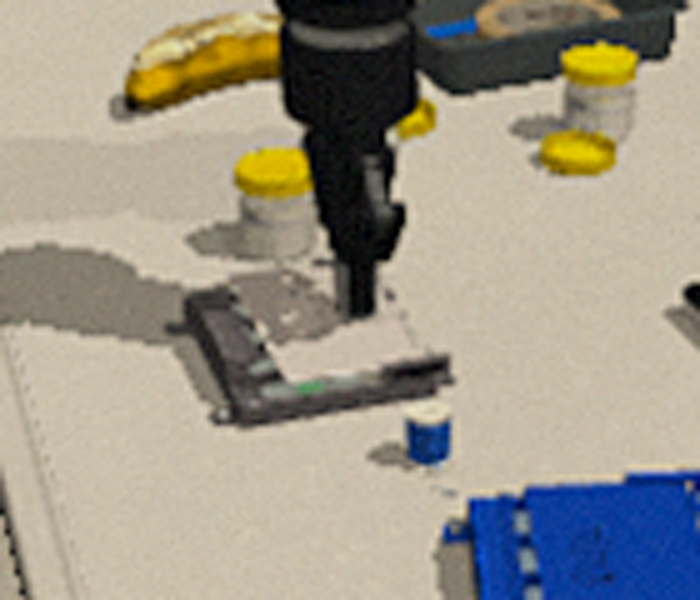

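The cover is nearly level (around (350,345)), with its edge still short of the lip. I'll press gently until I feel the stop.

{"op": "step_arm", "data": {"commands": [[[0,0,1],0],[[0,0,1],0],[[0,0,0],0],[[0,0,0],0]]}}

```text
time: 10.07
ee_pos: [0.5849, 0.078, 0.0371]
orientation: [[-0.999, -0.038, -0.0], [-0.038, 0.999, -0.0], [0.0, -0.0, -1.0]]
wrist_force: [-0.8, -0.5, 2.3]
grip_width: 0.001
grasp_force: 1.0
```

{"op": "step_arm", "data": {"commands": [[[0,0,0.5],0],[[0,0,0.5],0],[[0,0,0],0]]}}

```text
time: 10.45
ee_pos: [0.585, 0.078, 0.0369]
orientation: [[-0.999, -0.038, -0.0], [-0.038, 0.999, -0.0], [0.0, -0.0, -1.0]]
wrist_force: [-5.0, -0.7, 7.7]
grip_width: 0.001
grasp_force: 4.1
```

{"op": "step_arm", "data": {"commands": [[[3,0,0],0],[[3,0,0],0],[[3,0,0],0],[[3,0,0],0],[[3,0,0],0],[[0,0,0],0]]}}

```text
time: 11.2
ee_pos: [0.5706, 0.0774, 0.0368]
orientation: [[-0.999, -0.038, 0.002], [-0.038, 0.999, -0.0], [-0.002, -0.0, -1.0]]
wrist_force: [4.5, -0.2, 5.9]
grip_width: 0.004
grasp_force: 4.2
```

{"op": "step_arm", "data": {"commands": [[[3,0,0],0],[[3,0,0],0],[[3,0,0],0],[[0,0,0],0]]}}

```text
time: 11.7
ee_pos: [0.5617, 0.0771, 0.0368]
orientation: [[-0.999, -0.038, 0.002], [-0.038, 0.999, -0.0], [-0.002, -0.0, -1.0]]
wrist_force: [3.7, -0.1, 4.6]
grip_width: 0.002
grasp_force: 4.2
```

{"op": "step_arm", "data": {"commands": [[[3,0,0],0],[[3,0,0],0],[[0,0,0],0]]}}

```text
time: 12.08
ee_pos: [0.5558, 0.0768, 0.0368]
orientation: [[-0.999, -0.038, 0.002], [-0.038, 0.999, -0.0], [-0.002, -0.0, -1.0]]
wrist_force: [4.8, 0.3, 5.0]
grip_width: -0.002
grasp_force: 4.3
```

{"op": "step_arm", "data": {"commands": [[[3,0,0],0],[[2,0,0],0],[[0,0,0],0]]}}

```text
time: 12.45
ee_pos: [0.551, 0.0766, 0.0368]
orientation: [[-0.999, -0.038, 0.002], [-0.038, 0.999, -0.0], [-0.002, -0.0, -1.0]]
wrist_force: [6.1, 1.0, 4.7]
grip_width: -0.001
grasp_force: 4.6
```

{"op": "step_arm", "data": {"commands": [[[2,0,0],0],[[2,0,0],0],[[0,0,0],0]]}}

```text
time: 12.82
ee_pos: [0.5506, 0.0765, 0.038]
orientation: [[-0.999, -0.038, 0.01], [-0.038, 0.999, 0.0], [-0.01, 0.0, -1.0]]
wrist_force: [20.3, 1.8, -3.0]
grip_width: -0.001
grasp_force: 10.4
```

Run:
```python
from h import *
im,d,W=cloud('side')
cv2.imwrite('pics/d.png',cv2.resize(im[140:220,170:260,::-1],(675,600),interpolation=2))
```

```text
(no output)
```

View pics/d.png

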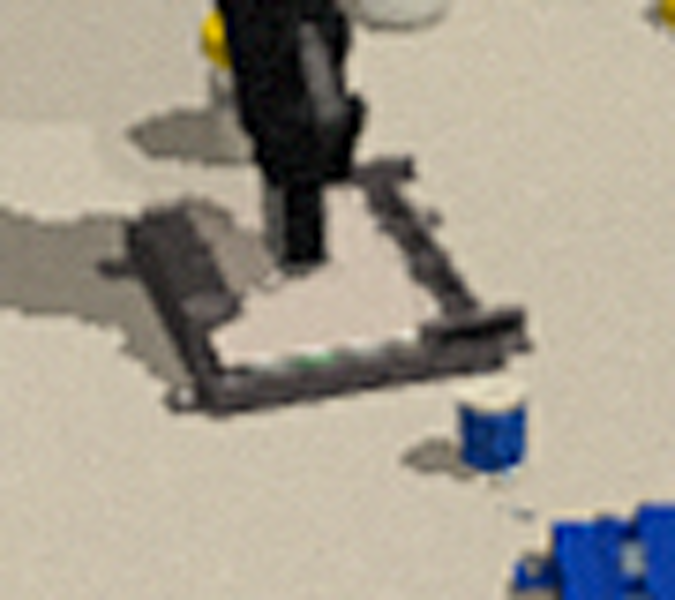

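The force jump at 0.5506 matches the forward stop, and the picture shows the cover's edge under the lip at about (215,335). I'll back off lightly, lift and look.

{"op": "step_arm", "data": {"commands": [[[-3,0,0],0],[[-1,0,-2],0],[[0,0,-8],0],[[0,0,-20],0],[[0,0,-30],0],[[-20,0,-40],0],[[-30,0,-40],0],[[-40,0,-30],0],[[-40,0,0],0],[[0,40,0],0],[[0,50,0],0],[[0,50,0],0]]}}

```text
time: 14.38
ee_pos: [0.6738, 0.2227, 0.2064]
orientation: [[-0.999, -0.038, -0.002], [-0.038, 0.999, -0.0], [0.002, -0.0, -1.0]]
wrist_force: [0.2, 0.7, 0.2]
grip_width: -0.002
grasp_force: 0.0
```

Run:
```python
from h import *
im,d,W=cloud('side'); im2,d2,W2=cloud('top')
cv2.imwrite('pics/e.png',np.hstack([cv2.resize(im[130:210,165:265,::-1],(450,360),interpolation=2),cv2.resize(im2[150:260,130:235,::-1],(344,360),interpolation=2)]))
for n,w in(('side',W),('top',W2)):
    P=w.reshape(-1,3);P=P[np.isfinite(P).all(1)];a=np.radians(2.3)
    L=(P[:,:2]-[.554,.079])@np.array([[np.cos(a),-np.sin(a)],[np.sin(a),np.cos(a)]])
    print(n,[(x,round(float(np.median(P[m,2])),4)) for x in range(-60,70,6) if (m:=(abs(L[:,0]*1e3-x)<3)&(abs(abs(L[:,1])-.042)<.015)).sum()>5])
```

```text
side [(-60, 0.0016), (-54, 0.016), (-48, 0.0285), (-42, 0.0278), (-36, 0.0264), (-30, 0.0245), (-24, 0.0244), (-18, 0.024), (-12, 0.0236), (-6, 0.0229), (0, 0.0232), (6, 0.0232), (12, 0.0222), (18, 0.0227), (24, 0.0216), (30, 0.0219), (36, 0.0218), (48, 0.0104), (54, 0.0141), (66, 0.0017)]
top [(-60, 0.0009), (-54, 0.0153), (-48, 0.0286), (-42, 0.0275), (-36, 0.0251), (-30, 0.0238), (-24, 0.0232), (-18, 0.023), (-12, 0.0214), (-6, 0.0218), (0, 0.0208), (6, 0.0218), (12, 0.0215), (18, 0.0228), (24, 0.0213), (30, 0.021), (36, 0.0193), (42, 0.0047), (48, 0.0058), (54, 0.0118), (60, 0.0024), (66, 0.0016)]
```

View pics/e.png

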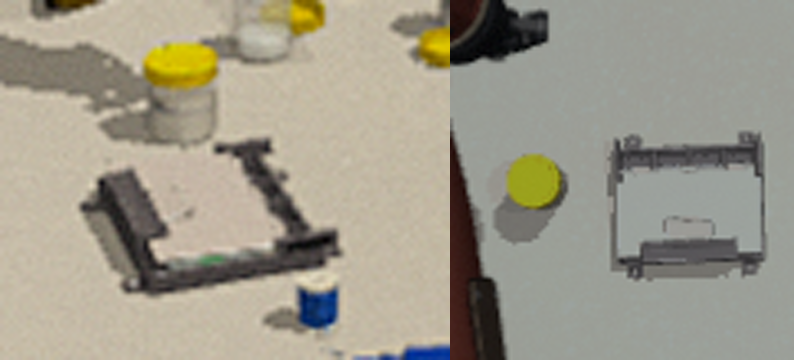

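The cover lies shut under the lip, at about (690,245) in the right crop. The jar and spool are where they were, and the robot is clear.

```bash
python3 -c "
from cell import robot; print(robot.finish_job())"
```

```text
the job is handed in; nothing more can be done
None
```

I folded the cover down and pushed it forward to its stop. It now stays shut under the lip by itself, with the robot clear of it and the jar and spool where they were. I handed the job in at about 14.5 s; the interface gave no verdict back.

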